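# Rock the jammed thinner bottle out of its spring clip

## Task

The flat thinner bottle is jammed between the sprung jaws of the bottle stand on the airbrush bench. A straight pull only lifts the whole stand, so work the bottle out by rocking it side to side, towards one jaw and then the other, leaning it some eight degrees each way and at least twice to each side while easing it up only as far as each swing lets it come, without lifting, tipping or dragging the stand or disturbing the things around it. Finish still gripping the bottle, upright and at rest, straight above the clip with its foot about two centimetres clear of the jaw posts: do not put it down or let go.

Things in the scene. Friction and masses are not known exactly. Their poses are not given: they have to be found in the camera images.
- bottle: the jammed bottle: white flat rectangular plastic bottle, round black cap, 80 to 150 g. Body 30 mm (own x) by 40 mm (own y), straight sided, 64 mm tall; cap 18 mm diameter, its top 84 mm above the foot. Origin at the centre of its foot, z up to the cap. It starts upright in the stand, foot 14 mm above the bench, axes parallel to the stand's.
- bottle_grip (a point): point on the bottle's axis 50 mm above its foot: centre of a good grasp, fingers on the faces 40 mm apart (closing along the bottle's y) or on those 30 mm apart (along x)
- stand: dark steel base plate 110 mm (own x) by 150 mm (own y), 14 mm thick, with the spring clip in its middle; loose on the bench, about 1.8 kg. Origin at the centre of its underside, z up. Highest points: two fixed posts behind the jaws, tops 38 mm above the bench, 41 to 53 mm out along +y and -y, 40 mm wide. Guides 22 mm high stand 3.5 mm off the bottle's 30 mm apart faces.
- clip (a point): middle of the clip, midway between the jaws, 30 mm above the bench. Jaw friction resists each face of the bottle with 10 to 12 N: both together lift the stand, one alone does not. Lean the bottle here about the stand's x axis: in each swing one side climbs and the other grips, so its middle can rise 20 mm x swing angle in rad (5 mm from 8 deg left to 8 deg right), and stays. Free at 16 mm.
- jaw_left (a joint): aluminium jaw on the stand's +y side: a round bar along the stand's x pressing on the bottle 16 mm above its foot (30 mm above the bench), sprung along y with 18 N at the start, 0.8 N per mm. Value in m, 0 at the start, positive towards the middle, -0.006 to 0.002
- jaw_right (a joint): the same jaw on the stand's -y side
- spare: spare bottle of the same make as the jammed one, standing on the bench beside or beyond the stand, not in it; origin at its foot's centre. Loose; not to be disturbed.
- dropper: small dark dropper bottle, 25 mm diameter, 76 mm tall, near the stand; origin at its foot's centre. Loose; not to be disturbed.
- paint_cup: small open white plastic cup, 52 mm across, 40 mm tall, near the stand; origin at its foot's centre. Loose; not to be disturbed.
- jar: glass jar with black lid, 52 mm diameter, 55 mm tall, near the stand; origin at its foot's centre. Loose; not to be disturbed.
Things that resemble listed ones, but are neither listed nor needed, are in the scene too. Leave any brown or orange look-alike of the bottle alone.

How it is judged (in metres and radians):
On the way, in this order (a step that is already met when the one before it is completed fails the run):
1. the bottle, still in the clip, is leaned towards one jaw (4 degrees or more) (z of bottle in the frame of stand below 0.032 m and angle between bottle's own y axis and vertical below 1.5008 rad), for 0.05 s.
2. the bottle, still in the clip, is leaned towards the other jaw (4 degrees or more) (z of bottle in the frame of stand below 0.032 m and angle between bottle's own y axis and vertical above 1.6408 rad), for 0.05 s.
3. the bottle is out of the clip and held upright above it (z of bottle in the frame of stand between 0.041 and 0.09 m and horizontal distance between bottle and stand below 0.025 m and angle between bottle's own z axis and vertical below 0.15 rad and contact force between bottle and stand below 0.2 N and contact force between the fingers and bottle above 2 N), for 0.2 s.
At the end, for the whole second after the job is handed in: The fingers grip the bottle; it is at rest, clear of the stand, within 8 degrees of upright, its foot 41 to 90 mm above the stand's underside and within 25 mm of its middle; the stand is flat on the bench; bystanders upright within 40 mm of their starts (all of step 3 and linear speed of bottle below 0.03 m/s and height (world z) of stand below 0.003 m and angle between stand's own z axis and vertical below 0.03 rad and not (distance of spare from where it was at the start of the episode above 0.04 m) and not (distance of dropper from where it was at the start of the episode above 0.04 m) and not (distance of paint_cup from where it was at the start of the episode above 0.04 m) and not (distance of jar from where it was at the start of the episode above 0.04 m) and not (angle between spare's own z axis and vertical above 0.3 rad) and not (angle between dropper's own z axis and vertical above 0.3 rad) and not (angle between paint_cup's own z axis and vertical above 0.3 rad) and not (angle between jar's own z axis and vertical above 0.3 rad)); the arm keeps its last pose, push and grip.
It fails at once if the stand is lifted off the bench by more than 10 mm (height (world z) of stand above 0.01 m).
It fails at once if the stand is tipped by more than 4.5 degrees (angle between stand's own z axis and vertical above 0.08 rad).
It fails at once if the stand is dragged by more than 30 mm (distance of stand from where it was at the start of the episode above 0.03 m).
It fails at once if a bystander is knocked over or pushed more than 40 mm (distance of any of spare, dropper, paint_cup, jar from where it was at the start of the episode above 0.04 m or angle between any of spare, dropper, paint_cup, jar's own z axis and vertical above 0.5 rad).
It also fails if it takes over 48 s, if anything falls off the work surface, if the arm or the gripper's body presses on something with over 40 N, if the wrist force passes 120 N, or if a joint passes its speed limit or range.

## Robot

A 6-joint arm with a two-finger parallel gripper is mounted at the origin on the work surface. World frame = base frame: x ahead of the robot, y to its left, z up, the work surface at z = 0. Lengths are in mm, angles in rad, forces in N, time in s.
With the tool pointing down it reaches from about 250 to 775 mm from the base axis. Payload 8.9 kg.
Tool frame: the origin (TCP) lies at the very end of the fingers, on their centre line; the grasp point (between the pads) lies 19 mm behind it; z points along the fingers, y is the line along which they close (so a half turn about z gives the same grasp; the last joint's range is limited). The gripper opens to 85 mm and grips with 20 to 120 N. Pads are 22 mm wide; open, the fingers measure 114 mm over their backs; the gripper's body (76 mm by 85 mm) begins 54 mm behind the grasp point. The pads swing forward as they close: fully open they stand 13 mm farther back than shut.
Start: joints at [0.992, 0.291, -0.153, 1.127, 0, 1.431], TCP at [223.517, 475.041, 231.305] pointing down, gripper open.
Joint ranges: [-2.52, 2.52], [-0.91, 1.74], [-1.3, 1.37], [-1.96, 2.02], [-1.52, 1.47], [-3.14, 3.14]. Speed limits (rad/s): [2.22, 2.22, 2.79, 3.14, 3.14, 3.14].

## Interface

Orientations are given as [roll, pitch, yaw] about the fixed x, y, z axes, in that order (R = Rz(yaw) Ry(pitch) Rx(roll)).
In Python, from bench import bot, gripper_to, optics, ticket, readout gives the robot as it stands. Calls block until the motion is done:
- bot.move_pose(position, orientation): joint-space move of the TCP to a pose.
- bot.movel(position, ori=None, rate=150): straight line of the TCP; ori=None keeps the orientation; rate is the mean speed in mm/s.
- bot.movej(angles): joint-space move.
- gripper_to(opening): opening from 0.0 (shut) to 1.0 (fully open); the grip force is fixed at half the most; returns when the fingers have stopped.
- bot.hold(seconds).
- bot.ik(position, orientation): joint angles nearest the present ones, or None.
- optics.read_camera(name): name is "side" or "top"; returns a dict with "image" (384x512x3 uint8, blue, green, red), "fx", "fy", "cx", "cy" (pixels), "origin" and "rotation" of the camera in the world. Camera axes: x right, y down, z forward; pixel columns grow to the right and rows downward; lengths in mm; the calibration is good to about 2 mm. A picture is of the moment at which its call begins. There is no depth.
A pose or a line that the arm cannot do raises bot.PlanningError and nothing moves.
- ticket.finish_job(): hands the job in; it is judged then, once.
Readings, each from a call of its own:
- readout.read_t(): time.
- readout.read_qpos(): joint angles.
- readout.read_joint_velocities(): joint speeds.
- readout.read_joint_efforts(): joint torques, N m.
- readout.read_tcp_pos(): TCP position.
- readout.read_tool_rot(): TCP orientation.
- readout.read_contact_force(): force on the tool from outside, world axes, zero at the start.
- readout.read_ft_torque(): the same for the moment, N m.
- readout.read_opening(): opening from 0.0 (shut) to 1.0 (fully open).
- readout.read_gripper_force(): force on a finger pad.
Only numpy, scipy, OpenCV 4.12 (cv2) and the standard library are available. Lean on these libraries where they do the work, as an engineer would, in place of code of your own. Each camera call takes 0.05 s, during which the arm holds its last target. There are 200 camera calls.

## Working session

There is one attempt and no reset: what is moved stays moved. The work goes in short steps, each a Python script; the robot and the scene stay as the last script left them, time stands still between calls to the robot, and variables do not carry over. Pictures are saved under pics/ and viewed, at most 10 in all, crops included, and the job is handed in when it is done.

```bash
mkdir -p pics; ls; python3 - <<'E'
from bench import bot,gripper_to,optics,ticket,readout
import cv2,numpy as np
for n in("side","top"):
    c=optics.read_camera(n); cv2.imwrite(f"pics/{n}0.png",c["image"]); np.save(f"pics/{n}0.npy",{k:v for k,v in c.items() if k!="image"},allow_pickle=True)
    print(n,c["fx"],c["fy"],c["cx"],c["cy"],c["origin"],np.round(c["rotation"],3).tolist())
    cv2.imwrite(f"pics/{n}0b.png",cv2.resize(c["image"],(800,600),interpolation=cv2.INTER_CUBIC))
E
```

```text
pics
side 449.77241745210637 449.77241745210637 250.8886373364436 189.87686482704336 [ 312.99302473 -390.68325946  705.18546075] [-2.457, 0.004, -0.503]
top 486.55366837790456 486.55366837790456 251.684521088726 194.77448358923613 [ 342.74352084   74.21432981 1039.18698874] [-2.928, 0.002, -1.523]
```

View pics/side0b.png

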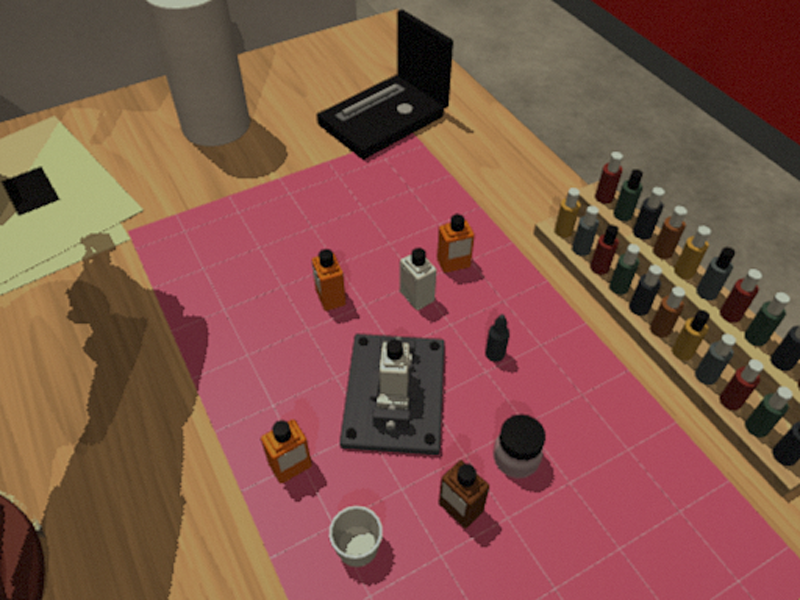

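View pics/top0b.png

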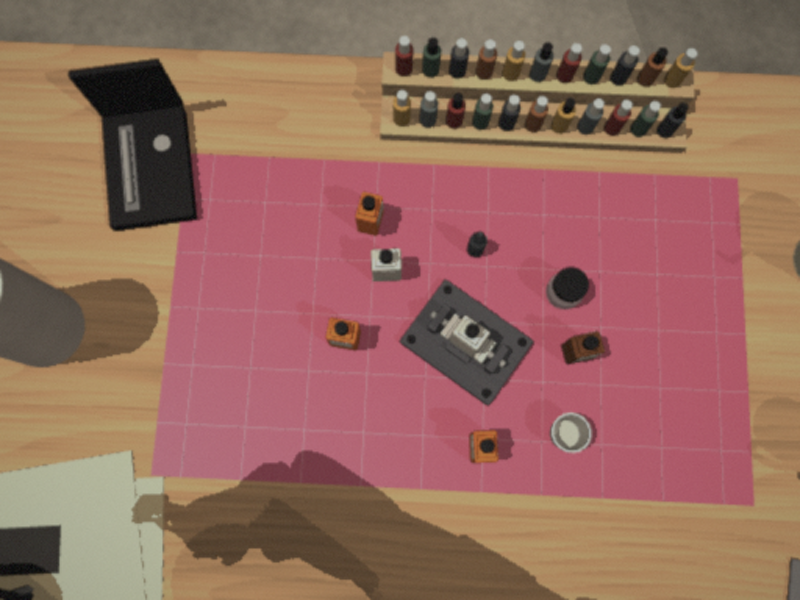

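Both views show the scene (800x600 pixels). In the top view the white bottle in the stand is at (472,332), and the stand's screws are at (447,290), (523,342), (487,393) and (410,339).

These could be mistaken for the jammed bottle:
- The spare white bottle on the mat, at (387,262).
- Orange look-alikes at (343,333), (370,212) and (485,445).
- A brown look-alike at (583,347).

I choose the white one between the jaws on the dark plate. Next are close crops of it.

```bash
python3 - <<'E'
import cv2,numpy as np
a=cv2.imread("pics/side0.png")[205:300,210:295]; b=cv2.imread("pics/top0.png")[170:265,250:345]
a=cv2.resize(a,None,fx=5,fy=5,interpolation=cv2.INTER_CUBIC)[:, :400] if 0 else cv2.resize(a,None,fx=4,fy=4,interpolation=cv2.INTER_CUBIC)
b=cv2.resize(b,None,fx=4,fy=4,interpolation=cv2.INTER_CUBIC)
o=np.hstack([a,b]); print(a.shape,o.shape); cv2.imwrite("pics/crop0.png",o)
E
```

```text
(380, 340, 3) (380, 720, 3)
```

View pics/crop0.png

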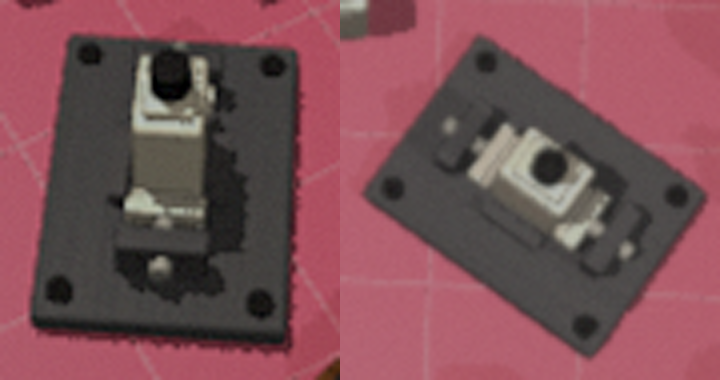

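The crop confirms the choice: a white bottle with a black cap between aluminium jaws on the dark plate. In the crop the cap top is at about (170,62) in the side half and (549,163) in the top half. I'll triangulate the cap and the four screws.

```bash
cat > h.py <<'E'
import numpy as np
from scipy.spatial.transform import Rotation as R
def cam(n):
    c=np.load(f"pics/{n}0.npy",allow_pickle=True).item()
    return c
def ray(c,p):
    d=R.from_euler("xyz",c["rotation"]).apply([(p[0]-c["cx"])/c["fx"],(p[1]-c["cy"])/c["fy"],1])
    return np.array(c["origin"]),d/np.linalg.norm(d)
def tri(p,q):
    A=np.zeros((3,3));b=np.zeros(3);rs=[ray(cam("side"),p),ray(cam("top"),q)]
    for o,d in rs:
        M=np.eye(3)-np.outer(d,d);A+=M;b+=M@o
    x=np.linalg.solve(A,b); return x,[np.linalg.norm(np.cross(x-o,d)) for o,d in rs]
def plane(n,p,z):
    o,d=ray(cam(n),p); return o+d*(z-o[2])/d[2]
S=lambda x,y:((x+.5)/4-.5+210,(y+.5)/4-.5+205)
T=lambda x,y:((x-340+.5)/4-.5+250,(y+.5)/4-.5+170)
E
python3 - <<'E'
from h import *
np.set_printoptions(precision=1,suppress=True)
s=[(90,54),(272,65),(260,304),(60,291)]; t=[(487,62),(677,196),(585,326),(393,188)]
for sh in range(4):
    X=[tri(S(*s[i]),T(*t[(i+sh)%4])) for i in range(4)]
    print(sh,[ (x[0],max(x[1]).round(1)) for x in X])
print("cap",tri(S(170,62),T(549,162)))
print("body top corners top@z78",[plane("top",T(*p),78) for p in[(525,128),(593,178),(563,213),(498,172)]])
print("plate screws top@z14",[plane("top",T(*p),14) for p in t], [plane("side",S(*p),14) for p in s])
k=lambda x,y:((x+.5)*.64-.5,(y+.5)*.64-.5)
for n,p,z in[("spare",(387,262),70),("dropper",(477,243),50),("jar",(571,284),55),("cup",(572,431),30),("orange3",(485,445),60),("brown",(590,345),70)]: print(n,plane("top",k(*p),z))
E
```

```text
0 [(array([536.2,  20.2,  81.7]), np.float64(36.7)), (array([511.7, -71.7, 165.7]), np.float64(17.0)), (array([492.9, -62. , -23.8]), np.float64(41.0)), (array([ 521.5,   59.6, -187.6]), np.float64(31.4))]
1 [(array([476.7, -58.9, 197.7]), np.float64(12.8)), (array([484.7, -48.9, 149.4]), np.float64(52.6)), (array([ 593.6,   50.5, -297.7]), np.float64(21.9)), (array([534.4,   4.5, -53.6]), np.float64(70.3))]
2 [(array([454.3, -31.6, 161.1]), np.float64(20.1)), (array([563.7,  45.7, -21.4]), np.float64(40.9)), (array([ 614.3,    3.5, -200.8]), np.float64(27.2)), (array([472.4, -77. ,  85.6]), np.float64(36.2))]
3 [(array([518.1,  60.8,  15.1]), np.float64(0.4)), (array([589.3,  13.1,  16.3]), np.float64(0.3)), (array([521.1, -90.4,  15.7]), np.float64(0.2)), (array([449.8, -43.2,  14.5]), np.float64(0.2))]
cap (array([520.2, -14. ,  99.4]), [np.float64(0.46121169585839444), np.float64(0.46121169585841904)])
body top corners top@z78 [array([541.5,  -3.6,  78. ]), array([517.6, -38.3,  78. ]), array([499.1, -23.8,  78. ]), array([518.4,   9.3,  78. ])]
plate screws top@z14 [array([590.2,  12.8,  14. ]), array([521.6, -90.8,  14. ]), array([450.1, -43.3,  14. ]), array([518.7,  60.7,  14. ])] [array([518.1,  61.5,  14. ]), array([589.9,  14.5,  14. ]), array([521.4, -89.7,  14. ]), array([449.7, -42.9,  14. ])]
spare [610.2  97.5  70. ]
dropper [648.2 -22.5  50. ]
jar [ 595.7 -148.4   55. ]
cup [ 403.6 -155.1   30. ]
orange3 [379.  -38.2  60. ]
brown [ 512.  -169.4   70. ]
```

The stand centre is about (519.6,-15) with its y axis at 56.6°, and the cap is on the same axis. I'll check IK for the whole rocking range, then approach and grasp along the stand's y.

```bash
cat > r.py <<'E'
import numpy as np
from scipy.spatial.transform import Rotation as R
from bench import bot,gripper_to,optics,ticket,readout
CLIP=np.array([519.8,-14.7,30.]); SX=np.radians(-33.4)
sx=np.array([np.cos(SX),np.sin(SX),0])
def pose(th,h,yaw):   # th deg lean about stand x through the clip, h rise mm; TCP 32 mm above the foot
    q=R.from_rotvec(np.radians(th)*sx); a=q.apply([0,0,1])
    return (CLIP+(16+h)*a).tolist(), (q*R.from_euler("xyz",[np.pi,0,yaw])).as_euler("xyz").tolist()
Y1=SX; Y2=SX+np.pi
def st(): return readout.read_t(),np.round(readout.read_contact_force(),1),np.round(readout.read_ft_torque(),2),np.round(readout.read_tcp_pos(),1)
E
python3 - <<'E'
from r import *
ok={}
for y in(Y1,Y2):
    ok[y]=[bot.ik(*pose(*a,y)) for a in[(0,150),(0,0),(9,3),(-9,3),(9,18),(-9,18),(0,50)]]
    print(y,[None if q is None else np.round(q,2).tolist() for q in ok[y]])
E
```

```text
-0.582939970166106 [[-0.17, 0.3, -0.23, 1.04, 0.0, -2.73], [-0.17, 0.46, -0.44, 0.67, 0.0, -2.73], [-0.27, 0.42, -0.52, 0.58, 0.15, -2.82], [-0.08, 0.53, -0.33, 0.79, -0.14, -2.63], [-0.27, 0.39, -0.51, 0.62, 0.15, -2.83], [-0.07, 0.51, -0.31, 0.83, -0.14, -2.63], [-0.17, 0.4, -0.38, 0.79, 0.0, -2.73]]
2.558652683423687 [[-0.17, 0.3, -0.23, 1.04, 0.0, 0.41], [-0.17, 0.46, -0.44, 0.67, 0.0, 0.41], [-0.27, 0.42, -0.52, 0.58, 0.15, 0.32], [-0.08, 0.53, -0.33, 0.79, -0.14, 0.51], [-0.27, 0.39, -0.51, 0.62, 0.15, 0.31], [-0.07, 0.51, -0.31, 0.83, -0.14, 0.51], [-0.17, 0.4, -0.38, 0.79, 0.0, 0.41]]
```

```bash
python3 - <<'E'
from r import *
import cv2
bot.move_pose(*pose(0,150,Y2))
bot.movel(pose(0,0,Y2)[0],rate=80); print(*st())
gripper_to(0.0); print(*st(),readout.read_opening(),readout.read_gripper_force())
a=optics.read_camera("side")["image"][180:300,180:320]; b=optics.read_camera("top")["image"][160:280,230:370]
cv2.imwrite("pics/g1.png",cv2.resize(np.hstack([a,b]),None,fx=2.85,fy=2.85,interpolation=cv2.INTER_CUBIC))
E
```

```text
4.1833 [-0.3 -0.5  0.1] [0.06 0.01 0.04] [520.1 -14.8  46.4]
4.675 [-1.8  1.1  5.2] [ 0.16  0.28 -0.01] [520.  -14.6  46.3] 0.4617896587301066 60.98660945892334
```

View pics/g1.png

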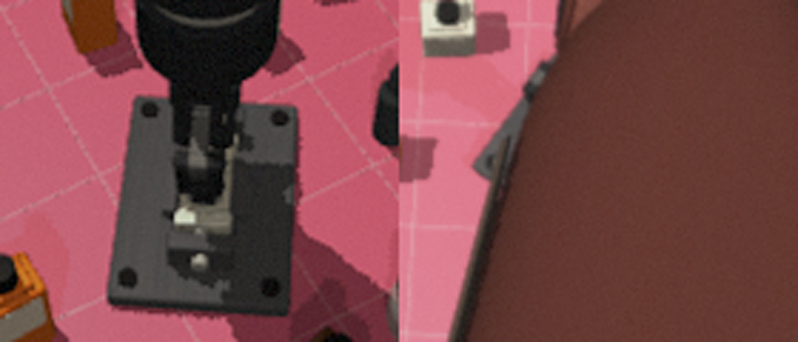

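The bottle (left half, about (205,180)) is gripped between the fingers. The opening of 0.46 is about 39 mm at 61 N, and the stand's screws have not moved. Now the first two swings, logging force.

```bash
cat >> r.py <<'E'
def swing(th0,th1,h,gain=0.85,n=4):
    d=(th1-th0)/n
    for i in range(n):
        f=readout.read_contact_force()[2]
        h+=20*np.radians(abs(d))*gain*(1 if f>-11 else 0.3)
        p,o=pose(th0+d*(i+1),h,Y2)
        L=np.linalg.norm(np.array(p)-readout.read_tcp_pos())
        bot.movel(p,o,rate=max(L/0.7,1))
        print(round(th0+d*(i+1),1),round(h,1),*st())
    bot.hold(0.25)
    return h
E
python3 - <<'E'
from r import *
h=swing(0,8.5,0,n=3); h=swing(8.5,-8.5,h); print(h,*st(),readout.read_gripper_force(),readout.read_tool_rot())
E
```

```text
2.8 0.8 5.3167 [-2.4 -0.4  5.8] [-0.23  0.53 -0.  ] [519.3 -15.7  47.1]
5.7 1.7 5.8667 [-1.7  0.3  7. ] [-0.26  0.63  0.04] [518.8 -16.4  48. ]
8.5 2.5 6.425 [-3.4 -2.2  8.8] [-0.88  1.04  0.1 ] [518.  -17.7  48.6]
4.2 3.8 7.4083 [ 0.8  0.6 -1.4] [ 0.06 -0.31 -0.01] [519.1 -15.8  49.7]
0.0 5.0 8.2167 [0.8 0.7 1.3] [ 0.27 -0.38 -0.03] [519.9 -14.7  51.2]
-4.2 6.3 9.05 [ 2.1  0.1 -1.9] [ 0.5  -0.84  0.04] [520.8 -13.3  52.2]
-8.5 7.6 9.9083 [ 2.8 -1.  -5.1] [ 0.71 -1.14  0.1 ] [521.7 -11.8  53.2]
7.566002307395418 10.1583 [ 1.9 -0.6 -6. ] [ 0.72 -1.33  0.09] [521.7 -11.8  53.2] 61.65655732154846 [-2.99335829e+00 -1.36338237e-04  2.55850832e+00]
```

Forces are small (at most about 9 N) and both leans were reached. Two more swings.

```bash
python3 - <<'E'
from r import *
import cv2
h=7.566
h=swing(-8.5,8.5,h); h=swing(8.5,-8.5,h); print(h,*st(),readout.read_gripper_force())
a=optics.read_camera("side")["image"][180:300,180:320]
cv2.imwrite("pics/g2.png",cv2.resize(a,None,fx=4,fy=4,interpolation=cv2.INTER_CUBIC))
E
```

```text
-4.2 8.8 11.0 [  1.6   0.4 -10.4] [ 0.37 -0.67  0.07] [520.4 -13.1  54.7]
0.0 10.1 11.8583 [-0.8  2.5 -6.4] [0.39 0.2  0.03] [519.6 -14.6  56.1]
4.2 11.3 12.725 [-2.6  4.2 -0.1] [ 0.44  0.91 -0.02] [518.6 -16.3  57.3]
8.5 12.6 13.5833 [-2.4  2.9 -1.3] [0.4  0.96 0.07] [517.5 -18.2  58.3]
4.2 13.9 14.7083 [-2.3  2.2 -1.5] [0.71 0.66 0.14] [518.6 -16.5  59.8]
0.0 15.1 15.5667 [-3.3  3.3  2.3] [1.05 0.76 0.08] [519.9 -14.6  61.3]
-4.2 16.4 16.4667 [-3.4  2.4  4.9] [ 0.56  0.97 -0.01] [521.3 -12.8  62.5]
-8.5 17.7 17.3333 [-5.1 -2.1  3.7] [-0.83  1.12 -0.01] [522.2 -11.9  63.4]
17.65400307652723 17.5833 [-4.3 -3.8  3.6] [-0.78  1.07  0.02] [522.2 -11.9  63.4] 63.89746427536011
```

View pics/g2.png

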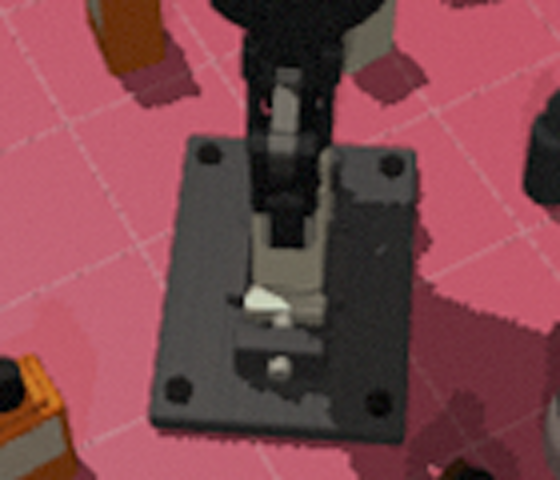

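The plate is still flat, with its screws at (208,152), (392,165), (178,390) and (378,403). The bottle's body still shows the same length beside the finger, about 22 px from the finger tip at (290,245) to the body top. So it has risen with the gripper without slipping. Next I bring it upright and rise slowly, watching the force.

```bash
python3 - <<'E'
from r import *
import cv2
h=swing(-8.5,0,17.65,n=3)
while h<46:
    f=readout.read_contact_force()[2]
    if f<-13: print("STOP",h,*st()); break
    h+=1 if h<26 else 4
    bot.movel(pose(0,h,Y2)[0],rate=8 if h<27 else 15)
    if h<27: print(round(h,1),np.round(readout.read_contact_force(),1))
bot.hold(0.4)
print(h,*st(),readout.read_opening(),readout.read_gripper_force())
a=optics.read_camera("side")["image"][180:300,180:320]
cv2.imwrite("pics/g3.png",cv2.resize(a,None,fx=4,fy=4,interpolation=cv2.INTER_CUBIC))
E
```

```text
-5.7 18.5 18.4083 [-3.5 -4.9 -1.9] [-1.13  0.8   0.02] [521.4 -13.1  64.1]
-2.8 19.3 19.2 [-2.1 -5.5 -0.6] [-1.28  0.61 -0.05] [520.9 -13.7  65.4]
0.0 20.2 20.0 [-0.7 -0.1 -1. ] [-0.03 -0.03  0.01] [519.9 -14.6  66.2]
21.2 [-0.2  0.3 -1.4]
22.2 [-0.6  0.8 -0.2]
23.2 [-0.1 -0.8 -0.8]
24.2 [-0.3  0.7 -0.3]
25.2 [ 0.7  0.3 -0.6]
26.2 [-0.3 -0.2 -0.9]
46.17200076913181 24.3833 [ 0.2 -0.1 -0.7] [0.   0.01 0.02] [519.8 -14.7  92.1] 0.4607613453167197 63.394553661346436
```

View pics/g3.png

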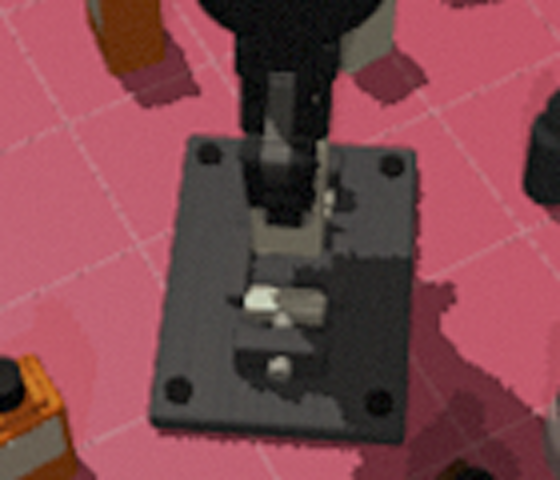

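The foot's near edge at (287,253) shows clear of the jaws (top edge about (285,287)), and the stand is unmoved. One check of the foot's height, since slip in the grip would lower it.

```bash
python3 - <<'E'
from h import *
from scipy.optimize import minimize_scalar
c=cam("side"); ys=np.array([.5505,.8348,0]); P=np.array([519.8,-14.7,0])-20*ys
v=(253.5)/4-.5+180
Rt=R.from_euler("xyz",c["rotation"])
def row(z):
    q=Rt.inv().apply(P+[0,0,z]-np.array(c["origin"])); return q[0]/q[2]*c["fx"]+c["cx"],q[1]/q[2]*c["fy"]+c["cy"]
for z in(40,50,55,60,65): print(z,[round(float(4*(a-180+.5)),0) for a in row(z)])
E
```

```text
40 [288.0, 282.0]
50 [288.0, 269.0]
55 [288.0, 263.0]
60 [288.0, 257.0]
65 [288.0, 250.0]
```

```bash
python3 -c "
from r import *
print(*st(),readout.read_gripper_force(),np.abs(readout.read_joint_velocities()).max()); print(ticket.finish_job())"
```

```text
24.4333 [ 0.2  1.1 -0.2] [ 0.01 -0.01  0.04] [519.8 -14.7  92.1] 63.394775390625 0.0017073107102308805
the job is handed in; nothing more can be done
None
```

The bottle came free after four 8.5° swings (two to each side) and is held gripped, upright and at rest straight above the clip, its foot about 60 mm above the bench (22 mm above the posts). The stand looks unmoved in the pictures; I handed the job in at 24 s, no verdict came back, and I took no final picture of all the bystanders.

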